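# Load two casting rings on the sprung ring lift and latch it down

### The job

Stand the two smaller casting rings upright on the lift's sprung platform, one inside each engraved circle. With both on it and let go, push the platform down (it has a push knob in the middle), feeling for the firm stop without ramming it, and hold it there the few seconds that the slow hidden catch needs to engage, so that the platform with its rings stays down when you let go. Leave the larger ring and the other things alone.

Things in the scene. Friction and masses are not known exactly. Their poses are not given: they have to be found in the camera images.
- ring_a_center (a point): Centre (half-way up) of one of the two smaller casting rings: a plain grey metal solid cylinder, 55 mm in diameter and 55 mm high, upright on the worktop, 0.08 to 0.16 kg. Its z axis is the cylinder's axis.
- ring_b_center (a point): Centre of the other smaller casting ring, identical to the first.
- lift: Ring lift: grey tray-shaped base fixed to the worktop, 140 mm (its x) by 240 mm (its y), walls 44 mm high. Origin mid-underside, z up. A hood at its +x side (x 60 to 102 mm, 76 mm wide, top 90 mm up) hides the damped catch: it needs 2 to 3 s with the platform on its stop to slip over the platform's tooth; released sooner, the platform rises and can be pushed again. Over 35 N damages the lift.
- platform (a joint): How far the platform has sunk, m (0 = risen). Aluminium plate 90 (lift's x) x 190 x 6 mm, top 90 mm above the worktop at 0; slides straight down on a spring: 1.5 N, then 0.22 N per mm (the rings' weight sinks it up to 8 mm). It catches at 20 to 38 mm, differing per set-up, unseen and not given; 4 mm deeper is a firm rubber stop (10 N per mm more). Caught, it comes up to the catching depth and stays.
- seat_left (a point): Where the centre of a ring standing in the engraved circle (61 mm) at the lift's +y end must be: 52 mm in +y from the platform's middle, 27.5 mm above its top face; sinks with the platform. Axes as the lift's.
- seat_right (a point): The same for the circle at the -y end.
- knob_top (a point): Middle of the flat top of the black push knob, 30 mm in diameter, on a post at the platform's middle; top 60 mm above the platform's face (5 mm above rings there). Moves with it. From some 17 to 8 mm before the catching depth the catch is being pushed aside: 1 to 2 N more (some 3 N at 40 mm/s), then it gives way; up to some 10 N is met at 20 mm/s before the firm stop, so 15 N tells the stop.
- large_ring: Bystander: a larger casting ring, cylinder 67 mm in diameter and 62 mm high, standing near the smaller ones. Origin at the middle of its underside.
- disc: Bystander: small flat reddish-brown polishing disc, 39 mm across, 10 mm thick, lying among the rings.
- pot: Bystander: small ceramic crucible, 51 mm across, 40 mm high, to the right of the lift.
Things that resemble listed ones, but are neither listed nor needed, are in the scene too. What is shaped like the part that bears ring_b_center but blue or purple is not meant. Leave any blue look-alike of the part that bears ring_a_center alone.

How it is judged:
On the way, in this order (a step that is already met when the one before it is completed fails the run):
1. both smaller rings stand in the two circles, let go, with the platform still up (sunk less than 12 mm) (((distance between ring_a_center and seat_left below 0.012 m and distance between ring_b_center and seat_right below 0.012 m) or (distance between ring_a_center and seat_right below 0.012 m and distance between ring_b_center and seat_left below 0.012 m)) and angle between each of ring_a_center, ring_b_center's own z axis and vertical below 0.1 rad and value of joint platform below 0.012 m and contact force between the fingers and ring_a below 0.1 N and contact force between the fingers and ring_b below 0.1 N), for 0.2 s.
2. the platform is pushed down more than 17 mm with both rings standing on it (((distance between ring_a_center and seat_left below 0.012 m and distance between ring_b_center and seat_right below 0.012 m) or (distance between ring_a_center and seat_right below 0.012 m and distance between ring_b_center and seat_left below 0.012 m)) and angle between each of ring_a_center, ring_b_center's own z axis and vertical below 0.1 rad and value of joint platform above 0.017 m), for 0.2 s.
At the end, for the whole second after the job is handed in: the platform stays down by itself on its catch (sunk more than 17 mm) and the two smaller rings stand upright (within 0.1 rad) and still on it, one in each circle, centres within 12 mm of the marks (all of step 2 and velocity of joint platform below 0.005 m/s and linear speed of each of ring_a, ring_b below 0.02 m/s); the robot touches nothing.
It fails at once if the lift is pushed with more than 35 N, directly or through a ring (contact force between lift and the arm above 35 N or contact force between lift and the fingers above 35 N or contact force between lift and ring_a above 35 N or contact force between lift and ring_b above 35 N).
It fails at once if the larger ring or another bystander is moved more than 30 mm (distance of any of large_ring, disc, pot from where it was at the start of the episode above 0.03 m).
It also fails if it takes over 72 s, if anything falls off the work surface, if the arm or the gripper's body presses on something with over 40 N, if the wrist force passes 120 N, or if a joint passes its speed limit or range.

### The arm

A 6-joint arm with a two-finger parallel gripper is mounted at the origin on a cart in front of the work surface, level with it; the furniture and walls round the work are solid. World frame = base frame: x ahead of the robot, y to its left, z up, the work surface at z = 0. Lengths are in m, angles in rad, forces in N, time in s.
With the tool pointing down it reaches from about 0.275 to 0.75 m from the base axis. Payload 10.2 kg.
Tool frame: the origin (TCP) lies at the very end of the fingers, on their centre line; the grasp point (between the pads) lies 19 mm behind it; z points along the fingers, y is the direction in which the jaws open and shut (so a half turn about z gives the same grasp; the last joint's range is limited). The gripper opens to 85 mm and grips with 20 to 120 N. Pads are 22 mm wide; open, the fingers measure 114 mm over their backs; the gripper's body (76 mm by 85 mm) begins 54 mm behind the grasp point. The pads swing forward as they close: fully open they stand 13 mm farther back than shut.
Start: joints at [1.053, 0.313, 1.498, -0, 1.331, -0.223], TCP at [0.153, 0.502, 0.231] pointing down, gripper open.
Joint ranges: [-2.94, 2.94], [-0.97, 2.17], [0.19, 2.56], [-1.23, 4.37], [0.02, 3.11], [-2.88, 2.88]. Speed limits (rad/s): [2.39, 2.39, 3.01, 3.14, 3.14, 3.14].

### API

Orientations are given as a unit quaternion [w, x, y, z].
In Python, from station import readout, eyes, order gives the robot as it stands.
- The arm moves only by the tool arm_command, never from a script. Its argument "rows" is a list that holds one entry, the list of rows, each a list of 7 numbers: the finger opening in mm, from 0 to 85.4, then the shift along the tool's x, y, z in mm, then the turn, a rotation vector about the tool's x, y, z in rad. In form: [[[grip, tx, ty, tz, wx, wy, wz], ...]]. A call has 1 to 10 rows; each row shifts and turns the pose as measured when the row begins, along the tool's axes as they then stand; what a row does not reach is not made up. A row lasts 1/10 s, in which the tool goes at most 50 mm and 8.59 degrees, less where a joint would pass 70% of its speed; a pose out of reach is approached as far as the arm can. A call is refused whole if a number of a shift passes 50 or a number of a turn 0.15, either way. A call with a gripper value outside its range is refused whole. The fingers move at their own pace and stop on an object; "squeeze" is the grip in N (left out, the last holds). Time passes only in rows, so rows that do not move let the fingers close. It gives the time, the measured TCP pose, the force and the opening at its end, in the units of the state.
- readout.state(): the state, without advancing time (a new reading comes with each control period).
- eyes.snapshot(name): name is "scene" or "top" or "wrist"; returns the picture (384x512x3 uint8, blue, green, red); there is no depth.
- eyes.get_calibration(name): a dict with "camera_matrix" (3x3 intrinsics, pixels), "k1" (the pictures are not rectified: a ray, as slopes to the right and down, at radius r is drawn at 1 + k1 r^2 times it, then the intrinsics apply), "position" and "attitude" of the camera in the world. Camera axes: x right, y up, looking along -z (the intrinsics and any distortion apply to the point x, -y, -z); pixel columns grow to the right and rows downward; lengths in m; the calibration is good to about 2 mm. A picture is of the moment at which its call begins: read the wrist's pose just before it. get_calibration takes no time and is no camera call; for the wrist camera it gives the pose at the moment of the call.
- order.close_job(): hands the job in, once; it reports no verdict.
The state is a dict: "time": time; "q": joint angles; "dq": joint speeds; "effort": joint torques, N m; "tool_pos": TCP position; "orientation": TCP orientation; "contact_force": force on the tool from outside, world axes, zero at the start; "torque": the same for the moment, N m; "grip_width": finger opening in m.
Only numpy, scipy, OpenCV 4.12 (cv2) and the standard library are available. Lean on these libraries where they do the work, as an engineer would, in place of code of your own. Each camera call takes 0.05 s, during which the arm holds its last target.

## Working session

There is one attempt and no reset: what is moved stays moved. The work goes in short steps, Python scripts to look and compute and a tool call to move; the robot and the scene stay as the last step left them, time stands still between calls to the robot, and variables do not carry over. Pictures are saved under pics/ and viewed, and the job is handed in when it is done.

Besides the shell and the picture viewer there is one more tool, called after ">>>" as name([rows], argument=value, ...), one row to a line, values as JSON. arm_command: Moves the arm, as the interface text tells. Its arguments: {"type":"object","properties":{"rows":{"type":"array","items":{"type":"array","items":{"type":"array","items":{"type":"number"}}}},"squeeze":{"type":"number"}},"required":["rows"]}

```bash
ls; mkdir -p pics; python3 - <<'E'
from station import readout, eyes, order
import cv2
print(readout.state())
for n in ("scene","top","wrist"):
    c=eyes.get_calibration(n); print(n,c)
    cv2.imwrite(f"pics/{n}0.png",eyes.snapshot(n))
E
```

```text
pics
{'time': 0.0, 'q': array([ 1.05259665e+00,  3.13448294e-01,  1.49846125e+00,  1.92808043e-05,
        1.33102298e+00, -2.23412251e-01]), 'dq': array([-0.00113579, -0.00041195,  0.00071296, -0.00105734,  0.0003283 ,
        0.00056611]), 'effort': array([-1.10755541e-04, -4.12266827e+01, -2.59745497e+01, -1.92323259e-04,
        4.09874061e-03, -3.14299473e-05]), 'tool_pos': array([0.15240717, 0.50210831, 0.23072686]), 'orientation': array([-2.51488179e-04,  1.46862843e-01,  9.89156639e-01, -6.21008609e-04]), 'contact_force': array([-0.77966269, -0.42454034,  0.1256555 ]), 'torque': array([-0.00700034, -0.00513774, -0.04112555]), 'grip_width': 0.0851730534887967}
scene {'camera_matrix': array([[353.50586018,   0.        , 251.63372028],
       [  0.        , 353.50586018, 187.49185124],
       [  0.        ,   0.        ,   1.        ]]), 'k1': -0.04415388946936481, 'position': array([ 0.00730521, -0.58424842,  0.88384549]), 'attitude': array([ 0.86152169,  0.37787265, -0.12851314, -0.31381048])}
top {'camera_matrix': array([[479.95323288,   0.        , 259.34913257],
       [  0.        , 479.95323288, 187.17069463],
       [  0.        ,   0.        ,   1.        ]]), 'k1': -0.1145654465274679, 'position': array([0.25797474, 0.04261581, 1.54161969]), 'attitude': array([ 0.70730838,  0.06410279, -0.06943538, -0.70056008])}
wrist {'camera_matrix': array([[290.46063106,   0.        , 258.92656616],
       [  0.        , 290.46063106, 187.49511754],
       [  0.        ,   0.        ,   1.        ]]), 'k1': -0.06223175541603153, 'position': array([0.08807195, 0.52072671, 0.37290146]), 'attitude': array([ 0.79633414, -0.10790943, -0.07969775,  0.58979298])}
```

View pics/top0.png

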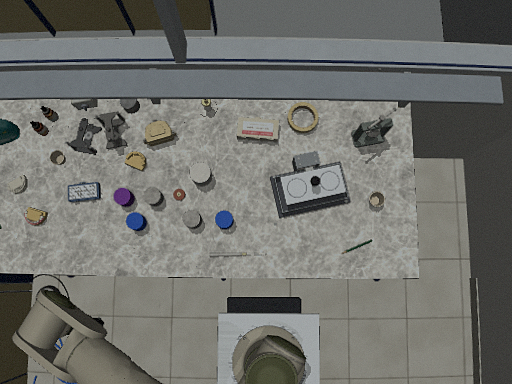

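View pics/scene0.png

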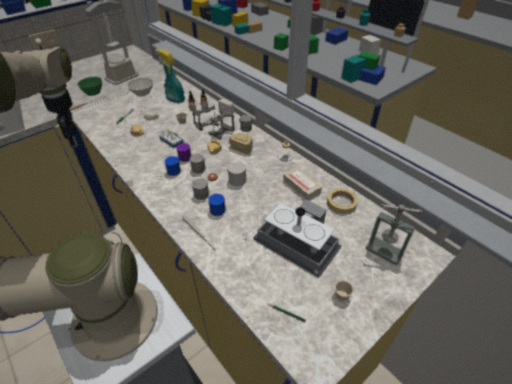

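View pics/wrist0.png

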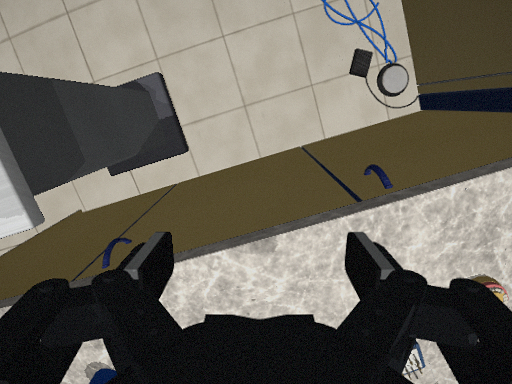

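```bash
cat > h.py <<'E'
import numpy as np, cv2
from scipy.spatial.transform import Rotation as R
from station import readout, eyes, order
def ray(c,uv):
    K=c["camera_matrix"]; p=np.array([(uv[0]-K[0,2])/K[0,0],(uv[1]-K[1,2])/K[1,1]])
    s=p.copy()
    for _ in range(20): s=p/(1+c["k1"]*(s@s))
    q=c["attitude"]; r=R.from_quat([q[1],q[2],q[3],q[0]])
    return c["position"], r.apply([s[0],-s[1],-1.])
def onz(c,uv,z):
    o,d=ray(c,uv); return o+d*(z-o[2])/d[2]
def proj(c,P):
    q=c["attitude"]; r=R.from_quat([q[1],q[2],q[3],q[0]])
    v=r.inv().apply(np.asarray(P)-c["position"]); s=np.array([v[0],-v[1]])/-v[2]
    s=s*(1+c["k1"]*(s@s)); K=c["camera_matrix"]
    return np.array([s[0]*K[0,0]+K[0,2],s[1]*K[1,1]+K[1,2]])
E
python3 - <<'E'
from h import *
im=cv2.imread("pics/top0.png"); 
cv2.imwrite("pics/t1.png",cv2.resize(im[150:245,100:240],None,fx=5.5,fy=5.5,interpolation=cv2.INTER_CUBIC))
cv2.imwrite("pics/t2.png",cv2.resize(im[140:230,255:395],None,fx=5.5,fy=5.5,interpolation=cv2.INTER_CUBIC))
im=cv2.imread("pics/scene0.png"); 
cv2.imwrite("pics/s2.png",cv2.resize(im[190:280,245:385],None,fx=5.5,fy=5.5,interpolation=cv2.INTER_CUBIC))
c=eyes.get_calibration("top")
for n,uv,z in [("a",(153,196),.055),("b",(193,219),.055),("L",(200,173),.062),("disc",(179,195),.01),("knob",(315,181),.15),("pot",(376,200),.04),("b1",(225,219),.055),("b2",(136,221),.055)]: print(n,onz(c,uv,z).round(4))
E
```

```text
a [0.5108 0.3679 0.055 ]
b [0.4394 0.2387 0.055 ]
L [0.5849 0.2206 0.062 ]
disc [0.5226 0.2928 0.01  ]
knob [ 0.5448 -0.1317  0.15  ]
pot [ 0.5076 -0.3409  0.04  ]
b1 [0.4405 0.1387 0.055 ]
b2 [0.4308 0.4178 0.055 ]
```

View pics/t1.png

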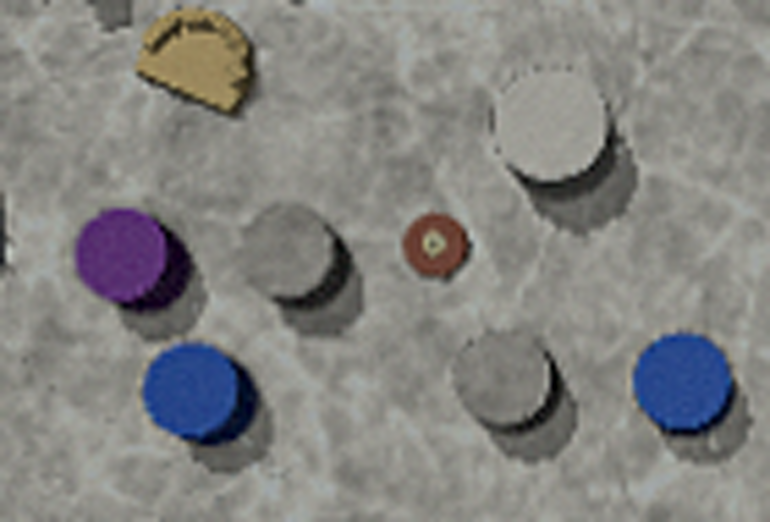

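View pics/t2.png

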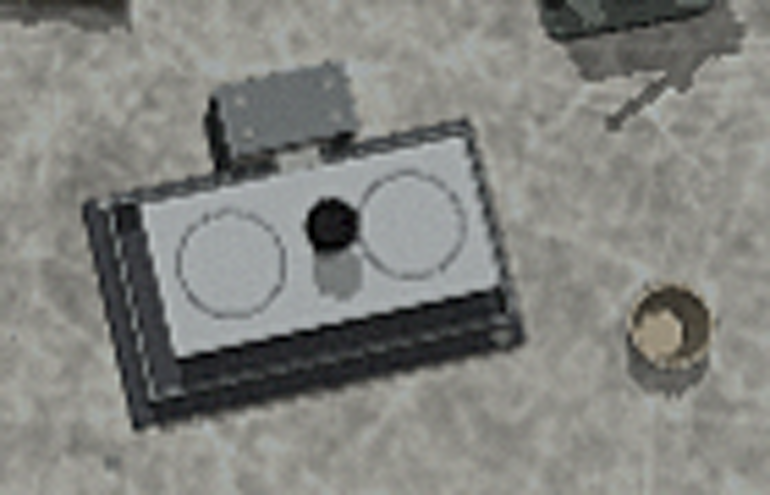

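View pics/s2.png

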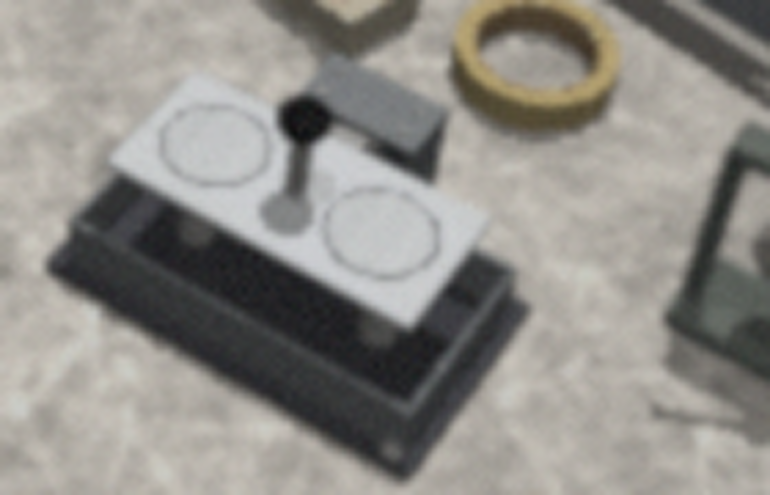

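```bash
python3 - <<'E'
from h import *
im=cv2.imread("pics/top0.png"); c=eyes.get_calibration("top")
def w(x,y,z,ox,oy): return onz(c,(x/5.5+ox-.41,y/5.5+oy-.41),z)[:2].round(4)
print("A",w(289,251,.055,100,150),"B",w(503,378,.055,100,150),"L",w(552,125,.062,100,150))
print("circL",w(231,264,.09,255,140),"circR",w(412,224,.09,255,140),"knob",w(332,225,.15,255,140))
g=im[140:230,255:395]; m=(g.min(2)>150).astype(np.uint8)
m=cv2.morphologyEx(m,cv2.MORPH_CLOSE,np.ones((5,5)))
cs,_=cv2.findContours(m,0,1); k=max(cs,key=cv2.contourArea)
r=cv2.boxPoints(cv2.minAreaRect(k))+[255,140]
P=np.array([onz(c,p,.09) for p in r]); print(P.round(4),P.mean(0)); print(np.linalg.norm(P-np.roll(P,1,0),axis=1))
s=readout.state();q=s["orientation"];print(R.from_quat([*q[1:],q[0]]).as_matrix().round(3))
cw=eyes.get_calibration("wrist");q2=cw["attitude"];
Rt=R.from_quat([*q[1:],q[0]]);print("cam in tool",Rt.inv().apply(cw["position"]-s["tool_pos"]),(Rt.inv()*R.from_quat([*q2[1:],q2[0]])).as_matrix().round(3), s["time"])
E
```

```text
A [0.5132 0.3707] B [0.4414 0.2449] L [0.5871 0.2208]
circL [ 0.5358 -0.082 ] circR [ 0.5598 -0.1844] knob [ 0.5463 -0.1316]
[[ 0.6866  0.0478  0.09  ]
 [ 0.6931 -0.394   0.09  ]
 [ 0.4872 -0.3844  0.09  ]
 [ 0.4833  0.0457  0.09  ]] [ 0.58756589 -0.17119659  0.09      ]
[0.20331256 0.44185322 0.20608448 0.43007125]
[[-0.957  0.291 -0.   ]
 [ 0.291  0.957 -0.001]
 [ 0.    -0.001 -1.   ]]
cam in tool [ 0.06701504 -0.00108245 -0.14209672] [[-0.001  0.964  0.266]
 [ 1.     0.001 -0.   ]
 [-0.001  0.266 -0.964]] 0.15
```

>>> arm_command([
  [[85, 0, 0, 0, 0, 0, 0.149], [85, 0, 0, 0, 0, 0, 0.149], [85, 0, 0, 0, 0, 0, 0.149], [85, 0, 0, 0, 0, 0, 0.149], [85, 0, 0, 0, 0, 0, 0.149], [85, 0, 0, 0, 0, 0, 0.149], [85, 0, 0, 0, 0, 0, 0.149]],
], squeeze=30)

```text
time: 0.85
tool_pos: [0.152, 0.5014, 0.229]
orientation: [0.0, 0.625, 0.781, -0.003]
contact_force: [0.5, 0.0, -0.2]
grip_width: 0.085
```

```bash
cat >> h.py <<'E'
def to(P,yaw=None):
    "delta to world P in tool axes (mm), and yaw/tilt info"
    s=readout.state(); q=s["orientation"]; r=R.from_quat([*q[1:],q[0]])
    m=r.as_matrix(); d=r.inv().apply(np.asarray(P)-s["tool_pos"])*1000
    # rotvec to have z down and y at yaw 0.23
    y=yaw if yaw is not None else 0.23
    Y=np.array([np.cos(y),np.sin(y),0]);Z=np.array([0,0,-1.]);T=np.stack([np.cross(Y,Z),Y,Z],1)
    rv=(r.inv()*R.from_matrix(T)).as_rotvec()
    print("t%.2f"%s["time"],"tcp",s["tool_pos"].round(4),"delta",d.round(1),"rot",rv.round(3),"F",s["contact_force"].round(1),"w",round(s["grip_width"]*1000,1),"q6 %.2f"%s["q"][5])
E
python3 -c "
from h import *
to([0.502,0.322,0.2])"
```

```text
t0.85 tcp [0.152  0.5014 0.229 ] delta [-251.6  302.3   28.9] rot [-0.003  0.004 -0.009] F [ 0.5  0.  -0.2] w 85.0 q6 0.83
```

>>> arm_command([
  [[85, -28, 36, 3, 0, 0, 0], [85, -28, 36, 3, 0, 0, 0], [85, -28, 36, 3, 0, 0, 0], [85, -28, 36, 3, 0, 0, 0], [85, -28, 36, 3, 0, 0, 0], [85, -28, 36, 3, 0, 0, 0], [85, -28, 36, 3, 0, 0, 0], [85, -28, 36, 3, 0, 0, 0], [85, -28, 36, 3, 0, 0, 0], [85, 0, 0, 0, 0, 0, 0]],
])

```text
time: 1.85
tool_pos: [0.5349, 0.3168, 0.1974]
orientation: [-0.001, 0.626, 0.78, -0.004]
contact_force: [0.2, -0.3, 0.3]
grip_width: 0.0851
```

```bash
python3 -c "
from h import *
to([0.513,0.371,0.1])
c=eyes.get_calibration('wrist'); im=eyes.snapshot('wrist'); np.save('c1.npy',c,allow_pickle=True); cv2.imwrite('pics/w1.png',im)
for P in [(0.513,0.371,.055),(0.441,0.245,.055)]: print(proj(c,P))"
```

```text
t1.85 tcp [0.5349 0.3168 0.1974] delta [58.1 -8.9 97.3] rot [-0.008  0.004 -0.012] F [ 0.2 -0.3  0.3] w 85.1 q6 0.13
[250.09239237 116.48568009]
[159.1710972  221.09947615]
```

View pics/w1.png

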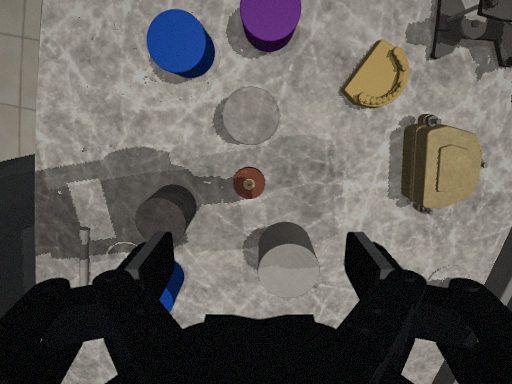

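```bash
python3 - <<'E'
from h import *
c=np.load('c1.npy',allow_pickle=True).item(); im=cv2.imread('pics/w1.png')
cv2.imwrite("pics/w1c.png",cv2.resize(im[75:260,110:330],None,fx=3.2,fy=3.2,interpolation=cv2.INTER_CUBIC))
for z in (.055,):
  for uv in [(251,115),(163,217)]: print(onz(c,uv,z).round(4))
E
```

```text
[0.5136 0.3725 0.055 ]
[0.4445 0.2506 0.055 ]
```

View pics/w1c.png

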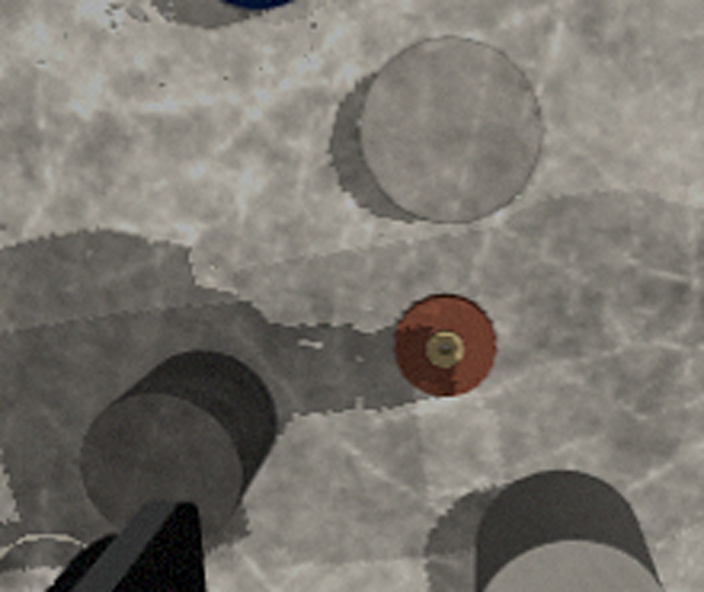

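>>> arm_command([
  [[85, 30, -4, 25, -0.004, 0.002, -0.006], [85, 29, -4, 25, -0.004, 0.002, -0.006], [85, 0, 0, 25, 0, 0, 0], [85, 0, 0, 20, 0, 0, 0], [85, 0, 0, 0, 0, 0, 0]],
])

```text
time: 2.4
tool_pos: [0.5068, 0.3787, 0.1004]
orientation: [-0.001, 0.619, 0.785, 0.0]
contact_force: [-0.4, 0.6, -0.5]
grip_width: 0.0854
```

```bash
python3 -c "
from h import *
to([0.5136,0.372,0.02])
c=eyes.get_calibration('wrist'); im=eyes.snapshot('wrist'); cv2.imwrite('pics/w2.png',im)
print(proj(c,(0.5136,0.372,.055)))"
```

```text
t2.40 tcp [0.5068 0.3787 0.1004] delta [-8.2  5.1 80.3] rot [-0.    -0.002  0.005] F [-0.4  0.6 -0.5] w 85.4 q6 0.22
[266.83500654 219.27405591]
```

View pics/w2.png

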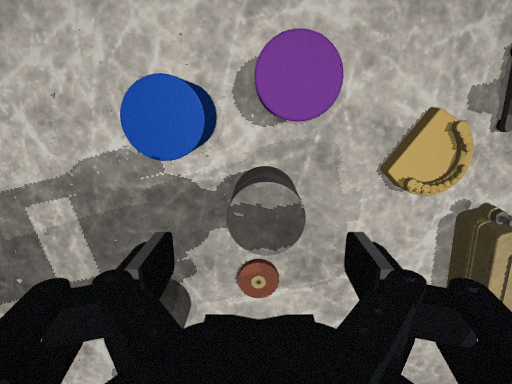

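```bash
python3 -c "
from h import *
c=eyes.get_calibration('wrist')
P=onz(c,(266,213.5),.055);print(P); to([(P[0]+.5136)/2,(P[1]+.372)/2,0.018])
im=cv2.imread('pics/w2.png');cv2.imwrite('pics/w2c.png',cv2.resize(im[150:270,210:330],None,fx=5,fy=5,interpolation=cv2.INTER_CUBIC))
"
```

```text
[0.51309122 0.37568049 0.055     ]
t2.45 tcp [0.5075 0.379  0.1021] delta [-6.5  4.2 84.1] rot [ 0.002 -0.002  0.005] F [-1.2 -0.6 -0.2] w 84.6 q6 0.22
```

View pics/w2c.png

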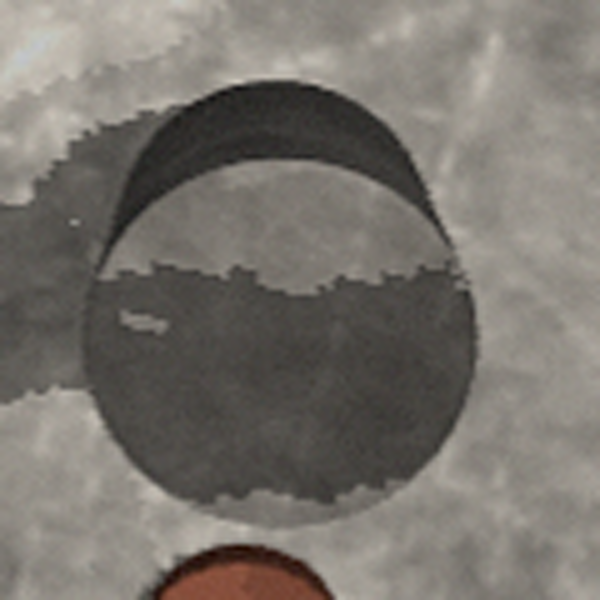

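>>> arm_command([
  [[85, -8, 5, 10, 0, 0, 0], [85, 0, 0, 20, 0, 0, 0], [85, 0, 0, 20, 0, 0, 0], [85, 0, 0, 20, 0, 0, 0], [85, 0, 0, 10, 0, 0, 0], [85, 0, 0, 0, 0, 0, 0]],
])

```text
time: 3.05
tool_pos: [0.5193, 0.3721, 0.0256]
orientation: [0.003, 0.619, 0.785, 0.007]
contact_force: [0.4, 0.4, 0.3]
grip_width: 0.0849
```

```bash
python3 -c "
from h import *
for i in range(3): to([0.5136,0.372,0.02])
"
```

```text
t3.05 tcp [0.5193 0.3721 0.0256] delta [ 1.2 -5.7  5.6] rot [ 0.014 -0.004  0.005] F [0.4 0.4 0.3] w 84.9 q6 0.20
t3.05 tcp [0.5193 0.3721 0.0256] delta [ 1.2 -5.7  5.6] rot [ 0.014 -0.004  0.005] F [0.4 0.4 0.3] w 84.9 q6 0.20
t3.05 tcp [0.5193 0.3721 0.0256] delta [ 1.2 -5.7  5.6] rot [ 0.014 -0.004  0.005] F [0.4 0.4 0.3] w 84.9 q6 0.20
```

>>> arm_command([
  [[85, 1, -5, 5, 0.01, -0.003, 0.004], [85, 0, 0, 0, 0, 0, 0]],
])

```text
time: 3.25
tool_pos: [0.5149, 0.372, 0.022]
orientation: [0.001, 0.621, 0.784, 0.003]
contact_force: [0.2, 0.6, 0.8]
grip_width: 0.0851
```

```bash
python3 -c "
from h import *
to([0.5136,0.372,0.02])
"
```

```text
t3.25 tcp [0.5149 0.372  0.022 ] delta [ 0.3 -1.3  2. ] rot [ 0.006 -0.002 -0.   ] F [0.2 0.6 0.8] w 85.1 q6 0.21
```

Good. Close.

>>> arm_command([
  [[50, 0, -1, 0, 0.006, -0.002, 0], [50, 0, 0, 0, 0, 0, 0], [50, 0, 0, 0, 0, 0, 0], [50, 0, 0, 0, 0, 0, 0], [50, 0, 0, 0, 0, 0, 0], [50, 0, 0, 0, 0, 0, 0]],
], squeeze=30)

```text
time: 3.85
tool_pos: [0.5146, 0.3723, 0.0241]
orientation: [0.001, 0.621, 0.784, 0.001]
contact_force: [-0.6, -0.1, -1.3]
grip_width: 0.0539
```

```bash
python3 -c "
from h import *
to([0.5136,0.372,0.22])
"
```

```text
t3.85 tcp [0.5146 0.3723 0.0241] delta [-1.000e-01 -5.000e-01 -1.959e+02] rot [ 0.003 -0.     0.   ] F [-0.6 -0.1 -1.3] w 53.9 q6 0.21
```

>>> arm_command([
  [[50, 0, 0, -10, 0, 0, 0], [50, 0, 0, -35, 0, 0, 0], [50, 0, 0, -45, 0, 0, 0], [50, 0, 0, -45, 0, 0, 0], [50, -20, -3, -35, 0, 0, 0], [50, -35, -6, -20, 0, 0, 0], [50, -45, -7, -10, 0, 0, 0], [50, -45, -7, -8, 0, 0, 0], [50, -45, -7, 0, 0, 0, 0], [50, 0, 0, 0, 0, 0, 0]],
])

```text
time: 4.85
tool_pos: [0.5276, 0.1741, 0.2471]
orientation: [0.003, 0.62, 0.785, 0.002]
contact_force: [0.5, 0.8, 0.0]
grip_width: 0.0542
```

```bash
python3 -c "
from h import *
to([0.551,-0.151,0.25])
"
```

```text
t4.85 tcp [0.5276 0.1741 0.2471] delta [-321.7  -52.6   -2.6] rot [0.008 0.002 0.004] F [0.5 0.8 0. ] w 54.2 q6 -0.12
```

>>> arm_command([
  [[50, -40, -7, 0, 0.004, 0, 0], [50, -45, -7, 0, 0, 0, 0], [50, -45, -7, 0, 0, 0, 0], [50, -45, -7, 0, 0, 0, 0], [50, -45, -7, 0, 0, 0, 0], [50, -45, -7, 0, 0, 0, 0], [50, -30, -5, 0, 0, 0, 0], [50, -15, -2, 0, 0, 0, 0], [50, 0, 0, 0, 0, 0, 0]],
])

```text
time: 5.75
tool_pos: [0.5522, -0.1472, 0.2531]
orientation: [0.004, 0.619, 0.786, 0.003]
contact_force: [-0.0, 1.0, -1.0]
grip_width: 0.0544
```

```bash
python3 -c "
from h import *
to([0.551,-0.151,0.25])
c=eyes.get_calibration('wrist'); im=eyes.snapshot('wrist'); np.save('c3.npy',c,allow_pickle=True); cv2.imwrite('pics/w3.png',im)
for P in [(0.5358,-.082,.09),(.5598,-.1844,.09),(.5463,-.1316,.15)]: print(proj(c,P))
"
```

```text
t5.75 tcp [ 0.5522 -0.1472  0.2531] delta [-3.4 -2.1  3.1] rot [0.01  0.003 0.007] F [-0.  1. -1.] w 54.4 q6 -0.71
[256.74146028 106.41873622]
[256.38491673 204.62311022]
[255.56783635 167.14753151]
```

View pics/w3.png

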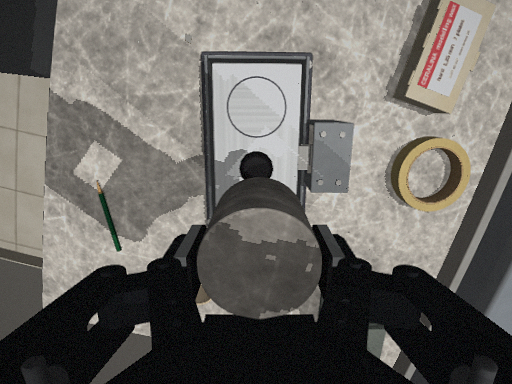

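```bash
python3 - <<'E'
from h import *
c=np.load('c3.npy',allow_pickle=True).item(); im=cv2.imread('pics/w3.png')
s=readout.state(); p=s["tool_pos"]; print(p,s['time'])
print(proj(c,p+[0,0,.032]), onz(c,(259.5,261),p[2]+.032)-p)
cv2.imwrite("pics/w3c.png",cv2.resize(im[40:330,180:380],None,fx=2,fy=2,interpolation=cv2.INTER_CUBIC))
print("L",onz(c,(256.8,107),.09),"K",onz(c,(256.8,166.5),.15))
E
```

```text
[ 0.55222037 -0.14615122  0.25316465] 5.8
[261.47901351 266.37762633] [-0.00142731  0.00231943  0.032     ]
L [ 0.53599113 -0.08254487  0.09      ] K [ 0.54719818 -0.13080458  0.15      ]
```

View pics/w3c.png

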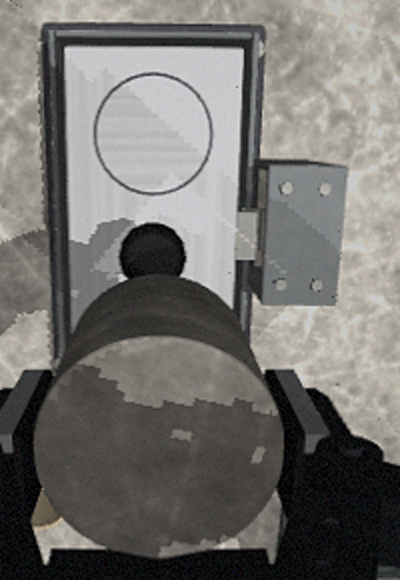

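>>> arm_command([
  [[50, 30, 0, 0, 0.008, 0.002, 0.005], [50, 30, 0, 10, 0, 0, 0], [50, 5, 0, 20, 0, 0, 0], [50, 0, 0, 30, 0, 0, 0], [50, 0, 0, 20, 0, 0, 0], [50, 0, 0, 15, 0, 0, 0], [50, 0, 0, 0, 0, 0, 0]],
])

```text
time: 6.5
tool_pos: [0.5366, -0.0671, 0.1576]
orientation: [0.002, 0.615, 0.789, 0.002]
contact_force: [0.1, 0.3, -1.0]
grip_width: 0.054
```

```bash
python3 -c "
from h import *
to([0.5365,-0.083,0.118])
"
```

```text
t6.50 tcp [ 0.5366 -0.0671  0.1576] delta [-15.5  -4.2  39.6] rot [ 0.006 -0.001  0.016] F [ 0.1  0.3 -1. ] w 54.0 q6 -0.59
```

>>> arm_command([
  [[50, -14, -4, 0, 0.005, 0, 0.012], [50, 0, 0, 10, 0, 0, 0], [50, 0, 0, 15, 0, 0, 0], [50, 0, 0, 8, 0, 0, 0], [50, 0, 0, 0, 0, 0, 0]],
])

```text
time: 7.0
tool_pos: [0.5376, -0.0814, 0.1263]
orientation: [0.003, 0.619, 0.785, 0.001]
contact_force: [-0.2, -0.1, -0.8]
grip_width: 0.0542
```

```bash
python3 -c "
from h import *
to([0.5365,-0.083,0.118])
c=eyes.get_calibration('wrist'); im=eyes.snapshot('wrist'); cv2.imwrite('pics/w4.png',im)
"
```

```text
t7.00 tcp [ 0.5376 -0.0814  0.1263] delta [-1.2 -1.5  8.3] rot [0.005 0.002 0.005] F [-0.2 -0.1 -0.8] w 54.2 q6 -0.60
```

View pics/w4.png

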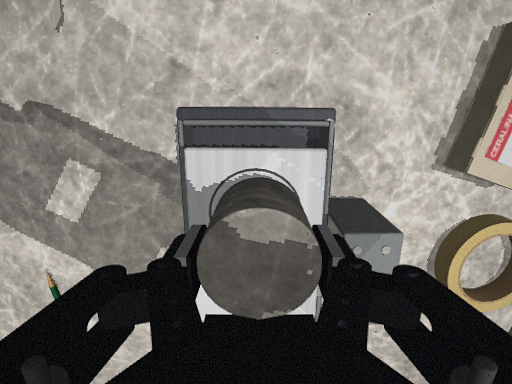

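>>> arm_command([
  [[50, -1, -1, 6, 0.004, 0.001, 0.004], [50, 0, 0, 4, 0, 0, 0], [50, 0, 0, 3, 0, 0, 0], [50, 0, 0, 0, 0, 0, 0]],
])

```text
time: 7.45
tool_pos: [0.5378, -0.0831, 0.1142]
orientation: [0.002, 0.621, 0.784, 0.0]
contact_force: [-0.6, -1.3, -0.1]
grip_width: 0.054
```

```bash
python3 -c "
from h import *
to([0.5365,-0.083,0.112])
c=eyes.get_calibration('wrist'); im=eyes.snapshot('wrist'); cv2.imwrite('pics/w5.png',im[100:330,130:400]); print(proj(c,(.536,-.0825,.09)),proj(c,(.536,-.0825,.145)))
"
```

```text
t7.45 tcp [ 0.5378 -0.0831  0.1142] delta [ 0.4 -1.2  2.2] rot [0.004 0.003 0.   ] F [-0.6 -1.3 -0.1] w 54.0 q6 -0.60
[256.81380098 217.9416952 ] [256.62136969 264.91727291]
```

View pics/w5.png

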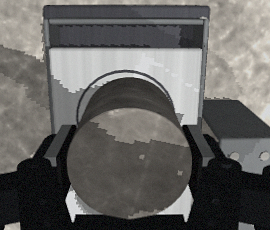

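>>> arm_command([
  [[50, -1, -1, 2, 0.003, 0.002, 0], [50, 0, 0, 2, 0, 0, 0], [50, 0, 0, 0, 0, 0, 0]],
])

```text
time: 7.8
tool_pos: [0.5375, -0.0845, 0.1109]
orientation: [0.001, 0.621, 0.784, 0.0]
contact_force: [0.5, 0.8, 1.3]
grip_width: 0.0542
```

>>> arm_command([
  [[72, 0, 0, 0, 0, 0, 0], [72, 0, 0, 0, 0, 0, 0], [72, 0, 0, 0, 0, 0, 0], [72, 0, 0, -10, 0, 0, 0], [72, 0, 0, -30, 0, 0, 0], [72, 0, 0, -40, 0, 0, 0], [72, 0, 0, -40, 0, 0, 0], [72, -20, 0, -10, 0, 0, 0], [72, 0, 0, 0, 0, 0, 0]],
])

```text
time: 8.7
tool_pos: [0.5416, -0.1039, 0.2498]
orientation: [0.002, 0.621, 0.784, 0.0]
contact_force: [0.3, 0.3, -0.3]
grip_width: 0.0721
```

```bash
python3 -c "
from h import *
to([0.45,0.15,0.25])
c=eyes.get_calibration('wrist'); im=eyes.snapshot('wrist'); cv2.imwrite('pics/w6.png',im); print(proj(c,(.536,-.0825,.086)),proj(c,(.536,-.0825,.141)))
np.save('c6.npy',c,allow_pickle=True)
"
```

```text
t8.70 tcp [ 0.5416 -0.1039  0.2498] delta [268.1 -30.9  -1.2] rot [0.003 0.003 0.001] F [ 0.3  0.3 -0.3] w 72.1 q6 -0.63
[258.05553396 150.4723476 ] [258.196382   159.58763915]
```

View pics/w6.png

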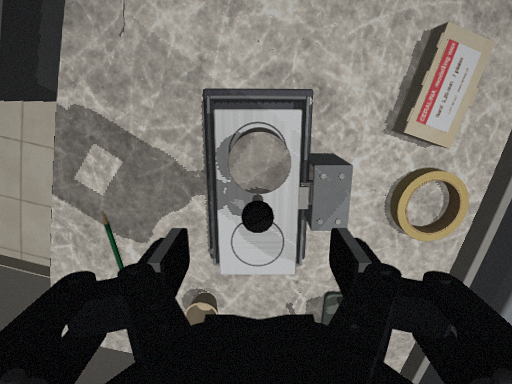

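```bash
python3 -c "
from h import *
c=np.load('c6.npy',allow_pickle=True).item()
im=cv2.imread('pics/w6.png'); cv2.imwrite('pics/w6c.png',cv2.resize(im[80:290,190:360],None,fx=2.8,fy=2.8,interpolation=cv2.INTER_CUBIC))
print(onz(c,(260,162),.144),onz(c,(257.5,243),.088), onz(c,(257.5,216),.148))
to(np.array([0.4425,0.247,0.17])-0.05*np.array([-.228,.974,0]))
"
```

```text
[ 0.53786954 -0.08368501  0.144     ] [ 0.5595176  -0.18606861  0.088     ] [ 0.54671129 -0.13117976  0.148     ]
t8.75 tcp [ 0.5413 -0.1028  0.2494] delta [313.3 -16.2  78.6] rot [0.003 0.002 0.002] F [0.3 0.3 0.2] w 71.9 q6 -0.63
```

View pics/w6c.png

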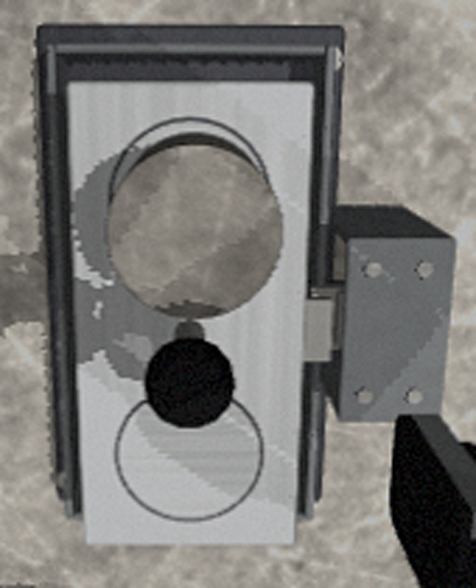

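>>> arm_command([
  [[80, 40, -2, 0, 0, 0, 0], [85, 45, -2, 0, 0, 0, 0], [85, 45, -2, 0, 0, 0, 0], [85, 45, -2, 0, 0, 0, 0], [85, 45, -2, 10, 0, 0, 0], [85, 40, -2, 20, 0, 0, 0], [85, 30, -2, 20, 0, 0, 0], [85, 15, -2, 20, 0, 0, 0], [85, 0, 0, 0, 0, 0, 0]],
])

```text
time: 9.65
tool_pos: [0.445, 0.2052, 0.1711]
orientation: [-0.003, 0.621, 0.784, -0.002]
contact_force: [0.1, -0.5, 0.5]
grip_width: 0.0852
```

```bash
python3 -c "
from h import *
to([0.4425,0.247,0.1])
c=eyes.get_calibration('wrist'); im=eyes.snapshot('wrist'); cv2.imwrite('pics/w7.png',im); print(proj(c,(.4425,.247,.055)))
np.save('c7.npy',c,allow_pickle=True)
"
```

```text
t9.65 tcp [0.445  0.2052 0.1711] delta [41.2  7.7 71.1] rot [-0.007 -0.002  0.002] F [ 0.1 -0.5  0.5] w 85.2 q6 -0.04
[268.26320197 137.30926928]
```

View pics/w7.png

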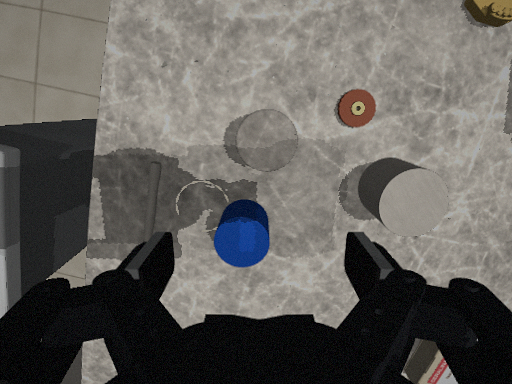

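```bash
python3 -c "
from h import *
c=np.load('c7.npy',allow_pickle=True).item()
P=onz(c,(267,139.5),.055);print(P)
to([P[0],P[1],.08])
im=cv2.imread('pics/w7.png'); cv2.imwrite('pics/w7c.png',cv2.resize(im[90:190,210:320],None,fx=5,fy=5,interpolation=cv2.INTER_CUBIC))
"
```

```text
[0.44186801 0.24487594 0.055     ]
t9.70 tcp [0.4461 0.2045 0.1725] delta [40.1  5.6 92.5] rot [-0.005 -0.002  0.001] F [-0.2  0.3  0.8] w 85.3 q6 -0.04
```

View pics/w7c.png

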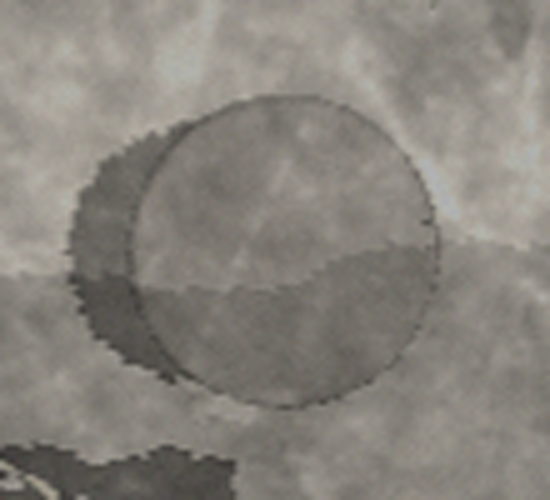

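>>> arm_command([
  [[85, 20, 3, 0, -0.004, -0.001, 0], [85, 17, 2, 15, 0, 0, 0], [85, 0, 0, 20, 0, 0, 0], [85, 0, 0, 20, 0, 0, 0], [85, 0, 0, 10, 0, 0, 0], [85, 0, 0, 0, 0, 0, 0]],
])

```text
time: 10.3
tool_pos: [0.4466, 0.2398, 0.111]
orientation: [0.002, 0.623, 0.782, 0.003]
contact_force: [-0.3, -0.2, 1.0]
grip_width: 0.0848
```

```bash
python3 -c "
from h import *
to([0.4417,0.2447,0.02])
"
```

```text
t10.30 tcp [0.4466 0.2398 0.111 ] delta [ 5.9 -4.3 91. ] rot [ 0.007 -0.    -0.004] F [-0.3 -0.2  1. ] w 84.8 q6 0.03
```

>>> arm_command([
  [[85, 6, -4, 5, 0.006, 0, -0.003], [85, 0, 0, 20, 0, 0, 0], [85, 0, 0, 20, 0, 0, 0], [85, 0, 0, 20, 0, 0, 0], [85, 0, 0, 10, 0, 0, 0], [85, 0, 0, 0, 0, 0, 0]],
])

```text
time: 10.9
tool_pos: [0.4442, 0.2457, 0.0387]
orientation: [0.003, 0.622, 0.783, 0.004]
contact_force: [0.4, 0.2, 0.7]
grip_width: 0.0848
```

```bash
python3 -c "
from h import *
to([0.4417,0.2447,0.02])
"
```

```text
t10.90 tcp [0.4442 0.2457 0.0387] delta [-0.5 -2.9 18.6] rot [ 0.009 -0.001 -0.002] F [0.4 0.2 0.7] w 84.8 q6 0.05
```

>>> arm_command([
  [[85, 0, -3, 9, 0.008, 0, -0.002], [85, 0, 0, 8, 0, 0, 0], [85, 0, 0, 0, 0, 0, 0]],
])

```text
time: 11.2
tool_pos: [0.4423, 0.2455, 0.0224]
orientation: [0.001, 0.621, 0.784, 0.002]
contact_force: [0.5, 0.2, 0.6]
grip_width: 0.0849
```

```bash
python3 -c "
from h import *
to([0.4417,0.2447,0.02])
"
```

```text
t11.20 tcp [0.4423 0.2455 0.0224] delta [-0.7 -0.7  2.4] rot [ 0.004 -0.001 -0.   ] F [0.5 0.2 0.6] w 84.9 q6 0.04
```

>>> arm_command([
  [[50, 0, 0, 0, 0.003, 0, 0], [50, 0, 0, 0, 0, 0, 0], [50, 0, 0, 0, 0, 0, 0], [50, 0, 0, 0, 0, 0, 0], [50, 0, 0, 0, 0, 0, 0], [50, 0, 0, 0, 0, 0, 0]],
], squeeze=30)

```text
time: 11.8
tool_pos: [0.4427, 0.2457, 0.0233]
orientation: [0.0, 0.621, 0.784, 0.001]
contact_force: [-0.6, 0.1, -1.6]
grip_width: 0.0541
```

```bash
python3 -c "
from h import *
to([0.5596,-0.1853,0.25])
"
```

```text
t11.80 tcp [0.4427 0.2457 0.0233] delta [-446.    16.1 -227.2] rot [ 0.002 -0.001 -0.   ] F [-0.6  0.1 -1.6] w 54.1 q6 0.04
```

>>> arm_command([
  [[50, 0, 0, -10, 0, 0, 0], [50, 0, 0, -35, 0, 0, 0], [50, 0, 0, -45, 0, 0, 0], [50, 0, 0, -45, 0, 0, 0], [50, -20, 1, -40, 0, 0, 0], [50, -35, 2, -25, 0, 0, 0], [50, -45, 2, -10, 0, 0, 0], [50, -45, 2, 0, 0, 0, 0], [50, -45, 2, 0, 0, 0, 0], [50, -45, 2, 0, 0, 0, 0]],
])

```text
time: 12.8
tool_pos: [0.5061, 0.0152, 0.2496]
orientation: [0.003, 0.618, 0.786, 0.002]
contact_force: [0.4, -0.3, -2.1]
grip_width: 0.0541
```

```bash
python3 -c "
from h import *
to([0.5596,-0.1853,0.25])
"
```

```text
t12.80 tcp [0.5061 0.0152 0.2496] delta [-207.5    4.4   -0. ] rot [0.008 0.002 0.009] F [ 0.4 -0.3 -2.1] w 54.1 q6 -0.44
```

>>> arm_command([
  [[50, -45, 1, 0, 0.006, 0.001, 0.007], [50, -45, 1, 0, 0, 0, 0], [50, -45, 1, 0, 0, 0, 0], [50, -35, 0, 0, 0, 0, 0], [50, -20, 0, 0, 0, 0, 0], [50, 0, 0, 0, 0, 0, 0], [50, 0, 0, 0, 0, 0, 0]],
])

```text
time: 13.5
tool_pos: [0.5522, -0.1817, 0.254]
orientation: [0.002, 0.623, 0.782, 0.001]
contact_force: [-0.1, 0.2, -2.0]
grip_width: 0.0539
```

```bash
python3 -c "
from h import *
to([0.5596,-0.1853,0.165])
c=eyes.get_calibration('wrist'); im=eyes.snapshot('wrist'); cv2.imwrite('pics/w8.png',im)
print(proj(c,(.536,-.0825,.143)),proj(c,(.5464,-.1312,.148)))
s=readout.state();print(proj(c,s['tool_pos']+[0,0,.032]))
"
```

```text
t13.50 tcp [ 0.5522 -0.1817  0.254 ] delta [-4.9  6.1 89.1] rot [ 0.003  0.002 -0.005] F [-0.1  0.2 -2. ] w 53.9 q6 -0.74
[266.34856371  64.8195897 ] [265.38895134 126.80034418]
[260.48370382 268.05527275]
```

View pics/w8.png

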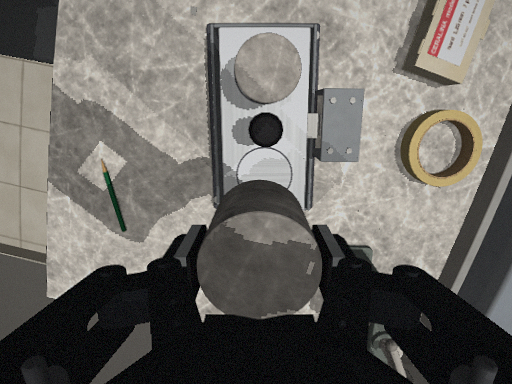

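>>> arm_command([
  [[50, -5, 6, 0, 0.002, 0.001, -0.004], [50, 0, 0, 20, 0, 0, 0], [50, 0, 0, 30, 0, 0, 0], [50, 0, 0, 20, 0, 0, 0], [50, 0, 0, 10, 0, 0, 0], [50, 0, 0, 0, 0, 0, 0]],
])

```text
time: 14.15
tool_pos: [0.5621, -0.1805, 0.1745]
orientation: [0.003, 0.618, 0.786, 0.001]
contact_force: [-1.0, -0.0, -1.2]
grip_width: 0.0541
```

```bash
python3 -c "
from h import *
to([0.5598,-0.1855,0.12])
"
```

```text
t14.15 tcp [ 0.5621 -0.1805  0.1745] delta [-4.1 -3.7 54.5] rot [0.005 0.004 0.007] F [-1.  -0.  -1.2] w 54.1 q6 -0.75
```

>>> arm_command([
  [[50, -5, -3, 0, 0.004, 0.003, 0.005], [50, 0, 0, 15, 0, 0, 0], [50, 0, 0, 20, 0, 0, 0], [50, 0, 0, 10, 0, 0, 0], [50, 0, 0, 0, 0, 0, 0]],
])

```text
time: 14.65
tool_pos: [0.563, -0.1881, 0.1342]
orientation: [0.005, 0.62, 0.784, 0.0]
contact_force: [0.1, -0.8, -1.3]
grip_width: 0.0543
```

```bash
python3 -c "
from h import *
to([0.5598,-0.1855,0.112])
c=eyes.get_calibration('wrist'); im=eyes.snapshot('wrist'); cv2.imwrite('pics/w9.png',im[20:340,100:420])
s=readout.state();print(proj(c,s['tool_pos']+[0,0,.032]),proj(c,s['tool_pos']+[0,0,-.023]))
"
```

```text
t14.65 tcp [ 0.563  -0.1881  0.1342] delta [ 3.4 -2.7 22.2] rot [0.007 0.007 0.003] F [ 0.1 -0.8 -1.3] w 54.3 q6 -0.75
[261.31850476 270.11126067] [259.82513054 220.87456928]
```

View pics/w9.png

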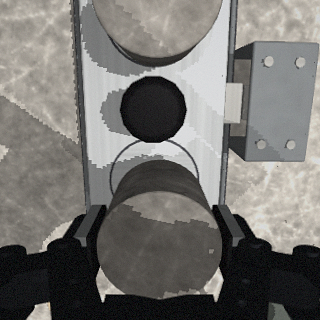

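>>> arm_command([
  [[50, 2, -2, 4, 0.006, 0.006, 0.002], [50, 0, 0, 8, 0, 0, 0], [50, 0, 0, 6, 0, 0, 0], [50, 0, 0, 0, 0, 0, 0]],
])

```text
time: 15.1
tool_pos: [0.5618, -0.1873, 0.1182]
orientation: [0.003, 0.621, 0.784, 0.0]
contact_force: [-0.3, -0.1, -1.2]
grip_width: 0.0542
```

```bash
python3 -c "
from h import *
to([0.5598,-0.1855,0.110])
c=eyes.get_calibration('wrist'); im=eyes.snapshot('wrist'); cv2.imwrite('pics/w10.png',im[20:340,100:420])
s=readout.state();print(proj(c,s['tool_pos']+[0,0,.032]),proj(c,s['tool_pos']+[0,0,-.023]),proj(c,(.5596,-.1854,.143)))
"
```

```text
t15.10 tcp [ 0.5618 -0.1873  0.1182] delta [ 2.3 -1.5  8.1] rot [0.004 0.004 0.001] F [-0.3 -0.1 -1.2] w 54.2 q6 -0.75
[260.75976944 269.22063194] [259.67845638 220.57123401] [256.58007107 255.3065576 ]
```

View pics/w10.png

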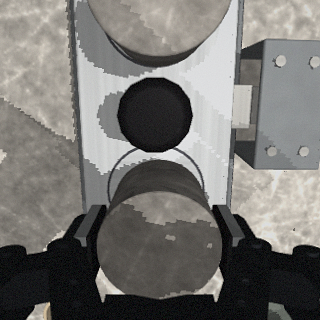

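>>> arm_command([
  [[50, 1, -1, 3, 0.003, 0.003, 0], [50, 0, 0, 4, 0, 0, 0], [50, 0, 0, 3, 0, 0, 0], [50, 0, 0, 0, 0, 0, 0]],
])

```text
time: 15.55
tool_pos: [0.561, -0.1868, 0.1085]
orientation: [0.002, 0.621, 0.784, 0.0]
contact_force: [1.0, 0.1, -0.2]
grip_width: 0.0543
```

```bash
python3 -c "
from h import *
to([0.5598,-0.1855,0.110])
c=eyes.get_calibration('wrist'); im=eyes.snapshot('wrist'); cv2.imwrite('pics/w11.png',im[20:340,100:420])
"
```

```text
t15.55 tcp [ 0.561  -0.1868  0.1085] delta [ 1.6 -0.9 -1.5] rot [0.002 0.002 0.001] F [ 1.   0.1 -0.2] w 54.3 q6 -0.75
```

View pics/w11.png

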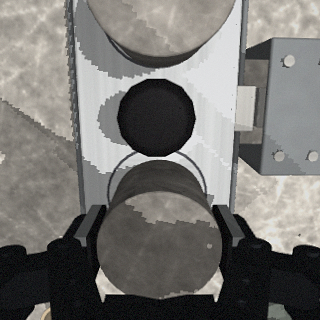

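>>> arm_command([
  [[50, 1.5, -0.5, 0, 0.001, 0.001, 0], [50, 0, 0, 2, 0, 0, 0], [50, 0, 0, 2, 0, 0, 0], [50, 0, 0, 0, 0, 0, 0]],
])

```text
time: 16.0
tool_pos: [0.5604, -0.1856, 0.105]
orientation: [0.001, 0.621, 0.784, 0.0]
contact_force: [-0.4, -0.7, 0.4]
grip_width: 0.054
```

```bash
python3 -c "
from h import *
to([0.5598,-0.1855,0.110])
c=eyes.get_calibration('wrist'); im=eyes.snapshot('wrist'); cv2.imwrite('pics/w12.png',cv2.resize(im[130:340,160:360],None,fx=2.8,fy=2.8))
"
```

```text
t16.00 tcp [ 0.5604 -0.1856  0.105 ] delta [ 0.2 -0.5 -5. ] rot [0.002 0.002 0.001] F [-0.4 -0.7  0.4] w 54.0 q6 -0.75
```

View pics/w12.png

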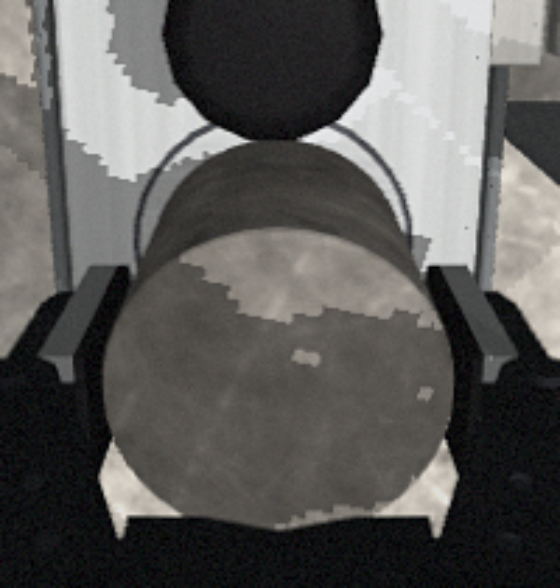

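>>> arm_command([
  [[72, 0, 0, 0, 0, 0, 0], [72, 0, 0, 0, 0, 0, 0], [72, 0, 0, 0, 0, 0, 0], [72, 0, 0, -10, 0, 0, 0], [72, 0, 0, -30, 0, 0, 0], [72, 0, 0, -40, 0, 0, 0], [72, 0, 0, -40, 0, 0, 0], [72, 0, 0, -20, 0, 0, 0], [72, 0, 0, 0, 0, 0, 0]],
])

```text
time: 16.95
tool_pos: [0.5597, -0.1851, 0.2538]
orientation: [0.002, 0.621, 0.784, 0.0]
contact_force: [0.2, 0.4, -0.6]
grip_width: 0.0723
```

```bash
python3 -c "
from h import *
to([0.5464,-0.1312,0.17])
c=eyes.get_calibration('wrist'); im=eyes.snapshot('wrist'); cv2.imwrite('pics/w13.png',im); print(proj(c,(.536,-.0825,.141)),proj(c,(.5596,-.1853,.141)))
np.save('c13.npy',c,allow_pickle=True)
cv2.imwrite('pics/t13.png',cv2.resize(eyes.snapshot('scene')[170:280,240:380],None,fx=5,fy=5,interpolation=cv2.INTER_CUBIC))
"
```

```text
t16.95 tcp [ 0.5597 -0.1851  0.2538] delta [55.8 -0.9 83.7] rot [0.003 0.003 0.001] F [ 0.2  0.4 -0.6] w 72.3 q6 -0.75
[259.09595578  58.62142877] [258.62379493 183.10849585]
```

View pics/w13.png

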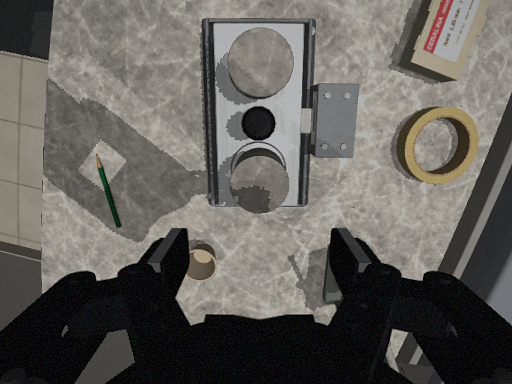

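View pics/t13.png

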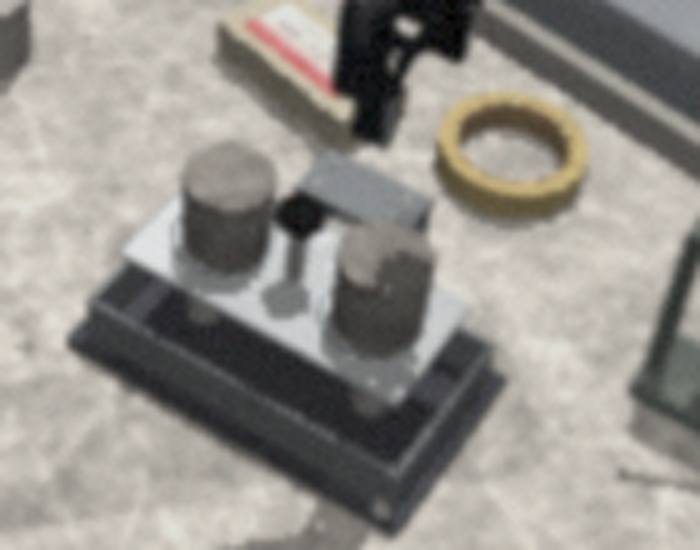

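>>> arm_command([
  [[0, 28, 0, 0, 0.003, 0.003, 0], [0, 25, -1, 0, 0, 0, 0], [0, 0, 0, 20, 0, 0, 0], [0, 0, 0, 20, 0, 0, 0], [0, 0, 0, 10, 0, 0, 0], [0, 0, 0, 0, 0, 0, 0], [0, 0, 0, 0, 0, 0, 0]],
], squeeze=20)

```text
time: 17.75
tool_pos: [0.5416, -0.1299, 0.19]
orientation: [-0.01, 0.621, 0.783, -0.002]
contact_force: [0.2, 0.6, 0.7]
grip_width: -0.0001
```

```bash
python3 -c "
from h import *
to([0.5466,-0.1312,0.146])
"
```

```text
t17.75 tcp [ 0.5416 -0.1299  0.19  ] delta [-3.   5.3 43.9] rot [-0.016 -0.014 -0.   ] F [0.2 0.6 0.7] w -0.1 q6 -0.68
```

>>> arm_command([
  [[0, -2, 4, 5, -0.015, -0.013, 0], [0, 0, 0, 15, 0, 0, 0], [0, 0, 0, 5, 0, 0, 0], [0, 0, 0, 0, 0, 0, 0]],
])

```text
time: 18.15
tool_pos: [0.5471, -0.1321, 0.1665]
orientation: [0.002, 0.622, 0.783, 0.0]
contact_force: [0.4, -0.6, -0.6]
grip_width: 0.0003
```

```bash
python3 -c "
from h import *
to([0.5466,-0.1312,0.146])
c=eyes.get_calibration('wrist'); im=eyes.snapshot('wrist'); cv2.imwrite('pics/w14.png',im)
"
```

```text
t18.15 tcp [ 0.5471 -0.1321  0.1665] delta [ 1.  -0.3 20.5] rot [ 0.002  0.002 -0.001] F [ 0.4 -0.6 -0.6] w 0.3 q6 -0.67
```

View pics/w14.png

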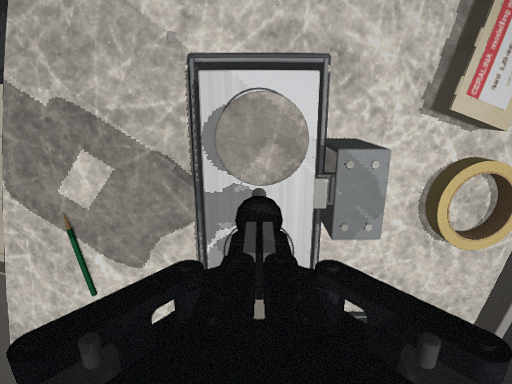

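>>> arm_command([
  [[0, 0, 0, 4, 0.001, 0.001, 0], [0, 0, 0, 4, 0, 0, 0], [0, 0, 0, 3, 0, 0, 0], [0, 0, 0, 2, 0, 0, 0], [0, 0, 0, 2, 0, 0, 0]],
])

```text
time: 18.7
tool_pos: [0.548, -0.1326, 0.1526]
orientation: [0.003, 0.622, 0.783, 0.001]
contact_force: [0.7, -0.1, 0.5]
grip_width: -0.0
```

```bash
python3 -c "
from h import *
to([0.5466,-0.1312,0.146])
"
```

```text
t18.70 tcp [ 0.548  -0.1326  0.1526] delta [ 1.7 -1.   6.6] rot [ 0.004  0.003 -0.001] F [ 0.7 -0.1  0.5] w -0.0 q6 -0.67
```

>>> arm_command([
  [[0, 1, -1, 2, 0.002, 0.002, 0], [0, 0, 0, 2, 0, 0, 0], [0, 0, 0, 2, 0, 0, 0], [0, 0, 0, 2, 0, 0, 0], [0, 0, 0, 2, 0, 0, 0]],
])

```text
time: 19.2
tool_pos: [0.5467, -0.1318, 0.1419]
orientation: [0.001, 0.622, 0.783, 0.0]
contact_force: [-0.3, 0.4, 0.7]
grip_width: -0.0
```

>>> arm_command([
  [[0, 0, 0, 2, 0, 0, 0], [0, 0, 0, 2, 0, 0, 0], [0, 0, 0, 2, 0, 0, 0], [0, 0, 0, 2, 0, 0, 0]],
])

```text
time: 19.6
tool_pos: [0.5467, -0.1318, 0.1342]
orientation: [0.001, 0.622, 0.783, 0.0]
contact_force: [-2.0, 0.9, 5.5]
grip_width: 0.0001
```

```bash
python3 -c "
from h import *
to([0.5466,-0.1312,0.146])
"
```

```text
t19.60 tcp [ 0.5467 -0.1318  0.1342] delta [  0.6   0.  -11.8] rot [ 0.002  0.002 -0.001] F [-2.   0.9  5.5] w 0.1 q6 -0.67
```

>>> arm_command([
  [[0, 0, 0, 2, 0, 0, 0], [0, 0, 0, 2, 0, 0, 0], [0, 0, 0, 2, 0, 0, 0]],
])

```text
time: 19.9
tool_pos: [0.5467, -0.1318, 0.1284]
orientation: [0.002, 0.622, 0.783, 0.0]
contact_force: [-2.7, 0.8, 4.1]
grip_width: 0.0
```

>>> arm_command([
  [[0, 0, 0, 2, 0, 0, 0], [0, 0, 0, 2, 0, 0, 0]],
])

```text
time: 20.1
tool_pos: [0.5467, -0.1318, 0.1242]
orientation: [0.002, 0.622, 0.783, 0.0]
contact_force: [-2.3, 0.8, 5.2]
grip_width: 0.0
```

>>> arm_command([
  [[0, 0, 0, 2, 0, 0, 0], [0, 0, 0, 1.5, 0, 0, 0]],
])

```text
time: 20.3
tool_pos: [0.5467, -0.1318, 0.1205]
orientation: [0.002, 0.622, 0.783, 0.0]
contact_force: [-2.1, -0.5, 4.9]
grip_width: 0.0003
```

>>> arm_command([
  [[0, 0, 0, 1.5, 0, 0, 0], [0, 0, 0, 1.5, 0, 0, 0]],
])

```text
time: 20.5
tool_pos: [0.5468, -0.1318, 0.1177]
orientation: [0.002, 0.622, 0.783, 0.0]
contact_force: [-4.8, 2.2, 12.3]
grip_width: -0.0001
```

>>> arm_command([
  [[0, 0, 0, 1.5, 0, 0, 0]],
])

```text
time: 20.6
tool_pos: [0.5468, -0.1318, 0.1171]
orientation: [0.002, 0.622, 0.783, 0.0]
contact_force: [-7.5, 2.1, 17.9]
grip_width: 0.0
```

>>> arm_command([
  [[0, 0, 0, 1.5, 0, 0, 0]],
])

```text
time: 20.7
tool_pos: [0.5469, -0.1318, 0.117]
orientation: [0.002, 0.622, 0.783, 0.0]
contact_force: [-8.6, 1.9, 19.9]
grip_width: -0.0001
```

>>> arm_command([
  [[0, 0, 0, 1.2, 0, 0, 0], [0, 0, 0, 1.2, 0, 0, 0]],
])

```text
time: 20.9
tool_pos: [0.5468, -0.1318, 0.1174]
orientation: [0.003, 0.621, 0.784, 0.0]
contact_force: [-6.8, 2.3, 14.7]
grip_width: 0.0003
```

>>> arm_command([
  [[0, 0, 0, 1.2, 0, 0, 0], [0, 0, 0, 1.2, 0, 0, 0], [0, 0, 0, 1.2, 0, 0, 0]],
])

```text
time: 21.2
tool_pos: [0.5468, -0.1318, 0.1175]
orientation: [0.004, 0.621, 0.784, 0.0]
contact_force: [-5.9, 3.5, 14.4]
grip_width: -0.0002
```

>>> arm_command([
  [[0, 0, 0, 1.4, 0, 0, 0], [0, 0, 0, 1.4, 0, 0, 0], [0, 0, 0, 1.4, 0, 0, 0], [0, 0, 0, 1.4, 0, 0, 0], [0, 0, 0, 1.4, 0, 0, 0]],
])

```text
time: 21.7
tool_pos: [0.5469, -0.1318, 0.1172]
orientation: [0.005, 0.621, 0.784, -0.0]
contact_force: [-7.8, 2.9, 17.0]
grip_width: 0.0001
```

>>> arm_command([
  [[0, 0, 0, 1.4, 0, 0, 0], [0, 0, 0, 1.4, 0, 0, 0], [0, 0, 0, 1.4, 0, 0, 0], [0, 0, 0, 1.4, 0, 0, 0], [0, 0, 0, 1.4, 0, 0, 0], [0, 0, 0, 1.4, 0, 0, 0], [0, 0, 0, 1.4, 0, 0, 0], [0, 0, 0, 1.4, 0, 0, 0], [0, 0, 0, 1.4, 0, 0, 0], [0, 0, 0, 1.4, 0, 0, 0]],
])

```text
time: 22.7
tool_pos: [0.5469, -0.1318, 0.1173]
orientation: [0.008, 0.62, 0.785, -0.0]
contact_force: [-8.3, 3.0, 17.8]
grip_width: -0.0001
```

```bash
python3 -c "
from h import *
to([0.5466,-0.1312,0.146])
"
```

```text
t22.70 tcp [ 0.5469 -0.1318  0.1173] delta [  0.2   0.2 -28.8] rot [0.01  0.013 0.003] F [-8.3  3.  17.8] w -0.1 q6 -0.67
```

>>> arm_command([
  [[0, 0, -0.3, 1.3, 0.002, 0.002, 0], [0, 0, -0.3, 1.3, 0.002, 0.002, 0], [0, 0, -0.3, 1.3, 0.002, 0.002, 0], [0, 0, -0.3, 1.3, 0.001, 0.001, 0], [0, 0, -0.3, 1.3, 0.001, 0.001, 0]],
])

```text
time: 23.2
tool_pos: [0.5468, -0.1318, 0.1175]
orientation: [0.005, 0.62, 0.785, 0.0]
contact_force: [-4.8, 3.6, 15.8]
grip_width: -0.0
```

>>> arm_command([
  [[0, 0, -0.3, 1.3, 0, 0, 0], [0, 0, -0.3, 1.3, 0, 0, 0], [0, 0, -0.3, 1.3, 0, 0, 0], [0, 0, -0.3, 1.3, 0, 0, 0], [0, 0, -0.3, 1.3, 0, 0, 0], [0, 0, -0.3, 1.3, 0, 0, 0], [0, 0, -0.3, 1.3, 0, 0, 0], [0, 0, -0.3, 1.3, 0, 0, 0], [0, 0, -0.3, 1.3, 0, 0, 0], [0, 0, -0.3, 1.3, 0, 0, 0]],
])

```text
time: 24.2
tool_pos: [0.5468, -0.1318, 0.1175]
orientation: [0.011, 0.619, 0.785, 0.003]
contact_force: [-5.5, 3.6, 14.7]
grip_width: -0.0
```

>>> arm_command([
  [[0, 0, -0.3, 1.3, 0, 0, 0], [0, 0, -0.3, 1.3, 0, 0, 0], [0, 0, -0.3, 1.3, 0, 0, 0], [0, 0, -0.3, 1.3, 0, 0, 0], [0, 0, -0.3, 1.3, 0, 0, 0], [0, 0, -0.3, 1.3, 0, 0, 0], [0, 0, -0.3, 1.3, 0, 0, 0], [0, 0, -0.3, 1.3, 0, 0, 0], [0, 0, -0.3, 1.3, 0, 0, 0], [0, 0, -0.3, 1.3, 0, 0, 0]],
])

```text
time: 25.2
tool_pos: [0.5468, -0.1318, 0.1175]
orientation: [0.017, 0.619, 0.785, 0.005]
contact_force: [-4.9, 3.1, 16.1]
grip_width: -0.0003
```

>>> arm_command([
  [[0, 0, 0, -1, 0, 0, 0], [0, 0, 0, -1.5, 0, 0, 0], [0, 0, 0, -1.5, 0, 0, 0], [0, 0, 0, -1.5, 0, 0, 0], [0, 0, 0, -1.5, 0, 0, 0]],
])

```text
time: 25.7
tool_pos: [0.5467, -0.1317, 0.1249]
orientation: [0.018, 0.619, 0.785, 0.005]
contact_force: [0.1, 0.4, -0.3]
grip_width: 0.0001
```

>>> arm_command([
  [[0, 0, 0, -2, 0.01, 0.01, 0], [0, 0, 0, -2, 0.01, 0.01, 0], [0, 0, 0, -2, 0, 0, 0]],
])

```text
time: 26.0
tool_pos: [0.5465, -0.1317, 0.1305]
orientation: [0.002, 0.619, 0.785, 0.003]
contact_force: [-0.9, -0.1, 0.3]
grip_width: 0.0002
```

```bash
python3 -c "
from h import *
to([0.5466,-0.1312,0.146])
c=eyes.get_calibration('wrist'); im=eyes.snapshot('wrist'); cv2.imwrite('pics/w15.png',im)
"
```

```text
t26.00 tcp [ 0.5465 -0.1317  0.1305] delta [  0.5   0.4 -15.5] rot [ 0.007 -0.001  0.006] F [-0.9 -0.1  0.3] w 0.2 q6 -0.69
```

View pics/w15.png

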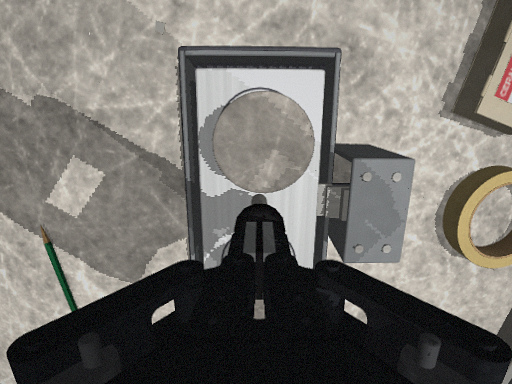

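Force fell to zero by z≈0.125, so the platform did not follow: it is caught. Rise and check.

>>> arm_command([
  [[0, 0, 0, -10, 0, 0, 0], [0, 0, 0, -30, 0, 0, 0], [0, 0, 0, -40, 0, 0, 0], [0, -30, 0, -20, 0, 0, 0], [0, -30, 0, -10, 0, 0, 0], [0, 0, 0, 0, 0, 0, 0], [0, 0, 0, 0, 0, 0, 0]],
])

```text
time: 26.75
tool_pos: [0.5597, -0.1912, 0.249]
orientation: [0.003, 0.618, 0.786, 0.003]
contact_force: [0.9, 0.0, -0.2]
grip_width: 0.0001
```

```bash
python3 -c "
from h import *
to([0.5466,-0.1312,0.146])
c=eyes.get_calibration('wrist'); im=eyes.snapshot('wrist'); cv2.imwrite('pics/w16.png',im)
for z in (.062,.09): print(z,[proj(c,(*p,z+.055)).round(1) for p in ((.536,-.0825),(.5596,-.1853))],proj(c,(.5466,-.1312,z+.06)).round(1))
cv2.imwrite('pics/t16.png',cv2.resize(eyes.snapshot('scene')[170:280,240:380],None,fx=5,fy=5,interpolation=cv2.INTER_CUBIC))
"
```

```text
t26.75 tcp [ 0.5597 -0.1912  0.249 ] delta [ 61.5   0.5 103. ] rot [0.009 0.001 0.008] F [ 0.9  0.  -0.2] w 0.1 q6 -0.77
0.062 [array([260.6,  55.4]), array([259.3, 172.4])] [259.4 113.3]
0.09 [array([261.2,  49.3]), array([259.7, 179.3])] [259.8 113.9]
```

View pics/w16.png

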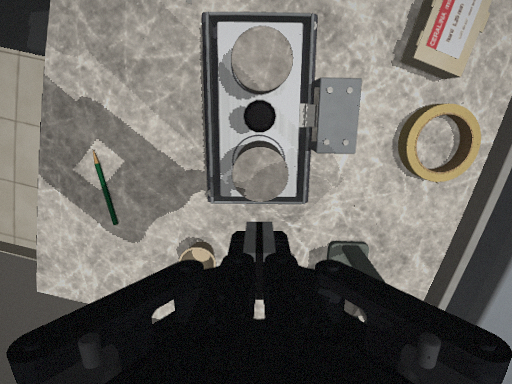

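View pics/t16.png

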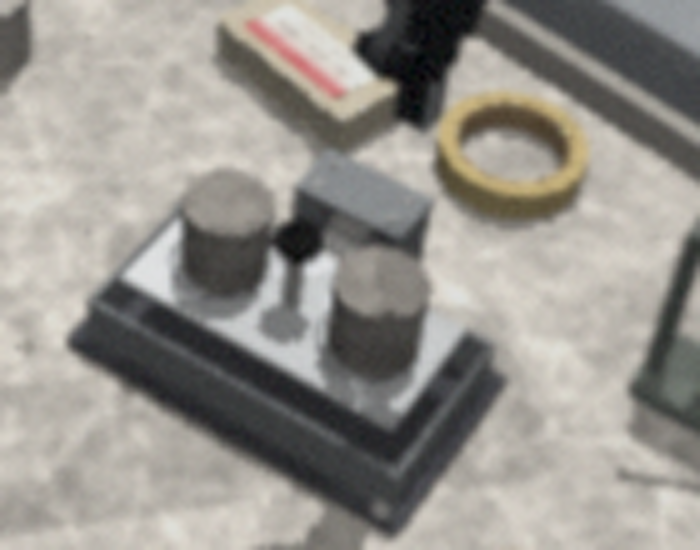

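```bash
python3 -c "
from h import *
c=eyes.get_calibration('scene')
for u in [(298,215),(298,241)]:
  uv=(u[0]/5+240-.4,u[1]/5+170-.4); print(uv)
for d in (0,5,10,15,20,25,30,33): print(d,proj(c,(.5466,-.1312,.15-d/1000)).round(1))
print(readout.state()['time'])
"
```

```text
(299.20000000000005, 212.6)
(299.20000000000005, 217.79999999999998)
0 [300.  209.7]
5 [299.9 210.9]
10 [299.8 212.1]
15 [299.6 213.3]
20 [299.5 214.5]
25 [299.4 215.7]
30 [299.2 216.8]
33 [299.1 217.5]
26.85
```

```bash
python3 -c "
from station import order
print(order.close_job())"
```

```text
the job is handed in; nothing more can be done
None
```

I stood both small grey rings in the engraved circles and let them go. I then pushed the knob down with the closed fingers, met the firm stop at about 33 mm of travel, and held it at about 14–20 N for some 4.5 s. I handed the job in at 26.85 s; no verdict was given.

- **Ring positions:** after release, each ring measured within about 2 mm of its mark. Both were still upright in their circles in the last wrist and scene pictures.
- **Catch:** on lifting, the force fell to zero within 8 mm and the platform did not follow. The scene picture shows the knob about 22 mm lower than before the push, so the platform is sunk roughly 29 mm. That agrees with the stop at about 33 mm less the 4 mm it should come back up.
- **Robot and bystanders:** the arm was clear of everything at the end. I took nothing but the two rings and saw no sign of contact with the larger ring, disc or pot, but I did not measure their positions again.

One reading I did not like: while holding the stop there was also up to about 8 N of sideways force on the knob. The total stayed well below the 35 N limit.

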